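# Feed an identification tag and show its label end to the inspection camera

### The job

Swing the lever of the tag feeder round to its stop and let it spring back, so that one aluminium tag is pushed out onto the pick-off rail. Find that tag's matt label end by the small notch in its corner, pick the tag up by its other, plain end, and hold it level and label side up with the middle of the label end over the centre of the camera stand's round foot, about 100 mm above it. Finish there, still holding the tag in the air and touching nothing with it, and leave the other tags and the things on the bed where they are.

Things in the scene. Friction and masses are not known exactly. Their poses are not given: they have to be found in the camera images.
- feeder: Hand-lever tag feeder fixed to the bed. Origin: on the bed under the centre of its steel magazine (about 140 x 47 mm, top 80 mm above the bed), where a stack of tags lies along x, either way round. The lowest is fed 96 mm along +y on a steel deck bar. At yaw 0 +x points away from the robot, +y to its left. A ledge at x = 137, y = 0 mm carries one spare tag.
- rail (a point): Where the middle of the fed tag's underside comes to lie, on the bare end of the deck bar: y = 96.5 mm of the feeder, 30 mm above the bed. The bar is 50 mm wide along x, so each end of the tag overhangs by 35 mm, 30 mm above the bed. An 8 mm high, 6 mm thick lip ends the bar 25 mm further along +y. Axes as the feeder's.
- lever (a joint): Angle of the feeder's lever: 0 at rest, 0.90 rad at its stop; it turns clockwise seen from above about lever_pivot and takes the pusher along (100 mm stroke; the tag is fully out only at the stop). A spring takes it back to 0 in about 1 s when let go; push at the knob about 2 N, growing to 4 N at the stop, plus 1 N at 0.2 m/s.
- lever_grip (a point): Middle of the lever's upright black knob: round, about 25 mm in diameter, from 52 to 118 mm above the bed; this point is 88 mm above the bed, 220 mm from the pivot. The flat lever bar below it is 20 mm wide. At rest the knob is at x = -81, y = -216 mm of the feeder, at the stop at x = -109, y = -27 mm.
- lever_pivot (a point): Point on the lever's vertical axis, 88 mm above the bed, at x = 101, y = -92 mm of the feeder.
- tag_a: Flat aluminium tag 120 (x) x 34 (y) x 6 (z) mm, about 64 g; origin at the centre of its underside, z out of the label side (up at the start). Label end = +x end: matt for its last 36 mm, with a square 10 x 10 mm notch in the corner at +x, -y; the other corners are whole. Tag_a or tag_b is the lowest in the magazine, the other is the spare on the ledge.
- tag_b: Flat aluminium tag 120 (x) x 34 (y) x 6 (z) mm, about 64 g; origin at the centre of its underside, z out of the label side (up at the start). Label end = +x end: matt for its last 36 mm, with a square 10 x 10 mm notch in the corner at +x, -y; the other corners are whole. Tag_a or tag_b is the lowest in the magazine, the other is the spare on the ledge.
- tag_a_label (a point): Middle of the matt label field on tag_a's upper face, 42 mm from its centre towards the label end, 6 mm above its underside.
- tag_b_label (a point): The same on tag_b.
- tag_c: Second tag of the stack, on the lowest; same shape. It drops one thickness when the lever has gone back.
- tag_d: Top tag of the stack; same shape.
- stand: Inspection camera on a stand with a round dark foot, 170 mm in diameter, 14 mm high; origin under its centre. Column 16 mm, 314 mm high, at x = 40, y = 56 mm. The camera's 60 mm ring light is at x = 112, y = 0, 226 mm above the bed and looks 45 degrees down, towards -x. The space over the foot is free on the -x and -y sides. At yaw 0 x points away from the robot.
- foot_centre (a point): Centre of the top of the stand's round foot, 14 mm above the bed.
- brush: Red-handled chip brush, about 190 mm long, lying along its x. A bystander.
- spanner: Steel spanner, about 170 mm, lying. A bystander.
- collet1: Small steel collet standing upright, 29 mm diameter, 40 mm high. A bystander.
- collet2: Another such collet. A bystander.
- step_block: Dark steel step block, 50 x 32 x 48 mm. A bystander.
- parallel: Ground steel parallel, a bar 150 x 10 x 25 mm on edge. A bystander.
- oil: White oil bottle, 56 mm diameter, 150 mm high. A bystander.
- toolholder: Steel taper tool holder standing on its nose, taper up, 63 mm flange, 124 mm high. A bystander.
Mind the look-alikes: they are no part of the job. Leave any yellow look-alike of the tag_b alone.

How it is judged:
On the way, in this order (a step that is already met when the one before it is completed fails the run):
1. the lever has been swung to its stop (value of joint lever above 0.86 rad), for 0.1 s.
2. the lever has gone back to rest and one tag lies on the pick-off rail (value of joint lever below 0.06 rad and ((y of tag_a in the frame of feeder between 0.08 and 0.112 m and x of tag_a in the frame of feeder between -0.025 and 0.025 m and z of tag_a in the frame of feeder between 0.025 and 0.034 m) or (y of tag_b in the frame of feeder between 0.08 and 0.112 m and x of tag_b in the frame of feeder between -0.025 and 0.025 m and z of tag_b in the frame of feeder between 0.025 and 0.034 m))), for 0.2 s.
3. the fed tag is lifted clear, gripped on its plain half (((height (world z) of tag_a above 0.055 m and contact force between tag_a and the fingers above 1 N and x of the grasp point in the frame of tag_a below 0 m and contact force between tag_a and feeder below 0.1 N) or (height (world z) of tag_b above 0.055 m and contact force between tag_b and the fingers above 1 N and x of the grasp point in the frame of tag_b below 0 m and contact force between tag_b and feeder below 0.1 N))), for 0.2 s.
At the end, for the whole second after the job is handed in: Fed tag held still by its plain half, level within 12 degrees, label up, middle of the label within 22 mm of the foot centre horizontally and 61 to 141 mm above the foot, off stand and feeder; spare tag moved under 25 mm; lever at rest (under 0.06 rad) (value of joint lever below 0.06 rad and (((horizontal distance between tag_a_label and foot_centre below 0.022 m and height (world z) of tag_a_label between 0.075 and 0.155 m and angle between tag_a's own z axis and vertical below 0.21 rad and x of the grasp point in the frame of tag_a below 0 m and contact force between tag_a and the fingers above 1 N and contact force between tag_a and stand below 0.1 N and contact force between tag_a and feeder below 0.1 N and linear speed of tag_a below 0.03 m/s) and distance of tag_b from where it was at the start of the episode below 0.025 m) or ((horizontal distance between tag_b_label and foot_centre below 0.022 m and height (world z) of tag_b_label between 0.075 and 0.155 m and angle between tag_b's own z axis and vertical below 0.21 rad and x of the grasp point in the frame of tag_b below 0 m and contact force between tag_b and the fingers above 1 N and contact force between tag_b and stand below 0.1 N and contact force between tag_b and feeder below 0.1 N and linear speed of tag_b below 0.03 m/s) and distance of tag_a from where it was at the start of the episode below 0.025 m))); the arm keeps its last pose, push and grip.
It fails at once if another tag is fed, spilled or disturbed (distance of any of tag_c, tag_d from where it was at the start of the episode above 0.03 m).
It fails at once if a thing lying on the bed is pushed away (more than 40 mm) (distance of any of brush, spanner, collet1, collet2, step_block, parallel, oil, toolholder from where it was at the start of the episode above 0.04 m).
It also fails if it takes over 58 s, if anything falls off the work surface, if the arm or the gripper's body presses on something with over 40 N, if the wrist force passes 120 N, or if a joint passes its speed limit or range.

### The arm

A 6-joint arm with a two-finger parallel gripper is mounted at the origin on the work surface. World frame = base frame: x ahead of the robot, y to its left, z up, the work surface at z = 0. Lengths are in m, angles in rad, forces in N, time in s.
With the tool pointing down it reaches from about 0.25 to 0.85 m from the base axis. Payload 12.5 kg.
Tool frame: the origin (TCP) lies between the finger pads; the fingertips stand 8 mm ahead of it and the grasp point (between the pads) lies 11 mm behind it (finger_overhang is the distance from the TCP to the fingertips, in m); x points along the fingers, z is the direction in which the jaws open and shut, and the axes are right-handed (so a half turn about x gives the same grasp; the last joint's range is limited). The gripper opens to 93 mm and grips with 3 to 60 N. Pads are 15 mm wide; open, the fingers measure 128 mm over their backs; the gripper's body (75 mm by 188 mm) begins 65 mm behind the grasp point.
Start: joints at [-1.298, 0.351, 1.652, -0, 1.139, -0.085], TCP at [0.193, -0.515, 0.227] pointing down, gripper open.
Joint ranges: [-2.75, 2.75], [-0.79, 2.1], [0.01, 2.65], [-1.57, 4.71], [0.07, 3.14], [-2.87, 2.87]. Speed limits (rad/s): [2.22, 2.22, 2.79, 3.14, 3.14, 3.14].

### API

Orientations are given as a unit quaternion [x, y, z, w].
In Python, from bench import read_state, grab_frame, sign_off, finger_overhang gives the robot as it stands.
- The arm moves only by the tool servo_tool, never from a script. Its argument "moves" is a list of rows, each a list of 7 numbers: the turn, a rotation vector about the world's x, y, z in rad, then the shift along the world's x, y, z in cm, then the opening in per cent of the stroke, from 0 (shut) to 100 (fully open). A call has 1 to 8 rows; each row is the pose to reach, as a shift and turn from the pose measured when the call began; what a row does not reach only later rows make up. A row lasts 1/8 s, in which the tool goes at most 62.5 mm and 10.7 degrees, less where a joint would pass 70% of its speed; a pose out of reach is approached as far as the arm can. A call with a gripper value outside its range is refused whole. The fingers move at their own pace and stop on an object; "force" is the grip in N (left out, the last holds). Time passes only in rows, so rows that repeat a pose let the fingers close. It gives the time, the measured TCP pose, the force and the opening at its end, in the units of the state.
- read_state(): the state, without advancing time (a new reading comes with each control period).
- grab_frame(name): name is "scene" or "top" or "wrist"; returns a dict with "color" (384x512x3 uint8, blue, green, red), "intrinsics" (3x3 intrinsics, pixels), "dist" ([k1, k2, p1, p2, k3] as OpenCV has them; the pictures are not rectified), "extrinsics" (4x4, takes a point from world to camera coordinates); the wrist camera has in their place "T_tool_cam" (4x4, takes a point from camera to tool coordinates, whose origin is the TCP and whose axes are the tool frame's). Camera axes: x right, y up, looking along -z (the intrinsics and any distortion apply to the point x, -y, -z); pixel columns grow to the right and rows downward; lengths in m; the calibration is good to about 2 mm. A picture is of the moment at which its call begins: read the wrist's pose just before it. There is no depth.
- sign_off(): hands the job in, once; it reports no verdict.
The state is a dict: "time_s": time; "qpos": joint angles; "joint_velocities": joint speeds; "joint_torque": joint torques, N m; "eef_pos": TCP position; "ee_rot": TCP orientation; "wrist_force": force on the tool from outside, world axes, zero at the start; "wrist_torque": the same for the moment, N m; "grip_width": finger opening in m.
Only numpy, scipy, OpenCV 4.12 (cv2) and the standard library are available. Lean on these libraries where they do the work, as an engineer would, in place of code of your own. Each camera call takes 0.05 s, during which the arm holds its last target.

## Working session

There is one attempt and no reset: what is moved stays moved. The work goes in short steps, Python scripts to look and compute and a tool call to move; the robot and the scene stay as the last step left them, time stands still between calls to the robot, and variables do not carry over. Pictures are saved under pics/ and viewed, and the job is handed in when it is done.

Besides the shell and the picture viewer there is one more tool, called as name([rows], argument=value, ...), one row to a line, values as JSON. servo_tool: Moves the arm, as the interface text tells. Its arguments: {"type":"object","properties":{"moves":{"type":"array"},"force":{"type":"number"}},"required":["moves"]}

```bash
mkdir -p pics; ls
cat > h.py <<'E'
import numpy as np,cv2
from bench import *
from scipy.spatial.transform import Rotation as R
def ray(f,px,Twc=None):
    K=np.array(f["intrinsics"]);d=np.array(f["dist"])
    p=cv2.undistortPoints(np.array([[px]],float),K,d)[0,0]
    v=np.array([p[0],-p[1],-1.0])
    if Twc is None: Twc=np.linalg.inv(np.array(f["extrinsics"]))
    return Twc[:3,3],Twc[:3,:3]@v
def hit(f,px,z,Twc=None):
    o,v=ray(f,px,Twc);return o+v*(z-o[2])/v[2]
def proj(f,P,Twc=None):
    K=np.array(f["intrinsics"]);d=np.array(f["dist"])
    T=np.array(f["extrinsics"]) if Twc is None else np.linalg.inv(Twc)
    c=(T[:3,:3]@np.asarray(P,float).reshape(-1,3).T+T[:3,3:4]).T
    q=c*[1,-1,-1]
    return cv2.projectPoints(q.reshape(-1,1,3),np.zeros(3),np.zeros(3),K,d)[0][:,0]
def wristT(s,f):
    T=np.eye(4);T[:3,:3]=R.from_quat(s["ee_rot"]).as_matrix();T[:3,3]=s["eef_pos"]
    return T@np.array(f["T_tool_cam"])
E
python3 - <<'E'
from h import *
import pickle
s=read_state();print(s)
for n in("scene","top","wrist"):
    f=grab_frame(n);cv2.imwrite(f"pics/{n}0.png",cv2.resize(f["color"],None,fx=1.56,fy=1.56,interpolation=cv2.INTER_CUBIC));pickle.dump(f,open(n+"0.pkl","wb"))
    print(n,f["intrinsics"],f["dist"],f.get("extrinsics",f.get("T_tool_cam")))
E
```

```text
pics
{'time_s': 0.0, 'qpos': array([-1.29761663e+00,  3.51271383e-01,  1.65237716e+00,  1.25286978e-05,
        1.13911237e+00, -8.46121402e-02]), 'joint_velocities': array([ 0.00042834, -0.00033318,  0.00012058, -0.00050185, -0.00165997,
       -0.00075507]), 'joint_torque': array([ 3.29804507e-04, -4.97320783e+01, -2.85260421e+01,  6.99468981e-02,
        2.55553960e-02, -9.01405406e-05]), 'eef_pos': array([ 0.19254836, -0.5148554 ,  0.22610001]), 'ee_rot': array([ 0.4033166 ,  0.58130653, -0.40278385,  0.58067513]), 'wrist_force': array([ 0.29467009, -0.48018396, -0.15260543]), 'wrist_torque': array([ 0.01132189,  0.06485588, -0.00544174]), 'grip_width': 0.09290227930504152}
scene [[486.72914126   0.         252.13470709]
 [  0.         486.72914126 189.9501413 ]
 [  0.           0.           1.        ]] [-0.05373268  0.          0.          0.          0.        ] [[-0.4022892   0.91546005  0.00981299  0.17499946]
 [-0.78750006 -0.35148527  0.50626255  0.38884407]
 [ 0.46691225  0.19593623  0.86232357 -1.85838861]
 [ 0.          0.          0.          1.        ]]
top [[397.00617276   0.         253.14962331]
 [  0.         397.00617276 186.04106351]
 [  0.           0.           1.        ]] [0.0043395 0.        0.        0.        0.       ] [[-0.02322538 -0.99968794  0.00919794  0.02230361]
 [ 0.98545094 -0.02134322  0.16861466 -0.54694182]
 [-0.16836573  0.01298026  0.98563913 -1.2399298 ]
 [ 0.          0.          0.          1.        ]]
wrist [[264.84880582   0.         254.63937496]
 [  0.         264.84880582 193.8363399 ]
 [  0.           0.           1.        ]] [-0.04517573  0.          0.          0.          0.        ] [[ 5.23576396e-04  3.01222419e-01 -9.53553764e-01 -1.57892124e-01]
 [-2.65111864e-04  9.53553903e-01  3.01222317e-01  8.37646284e-02]
 [ 9.99999828e-01  9.50855210e-05  5.79115953e-04 -1.12716750e-03]
 [ 0.00000000e+00  0.00000000e+00  0.00000000e+00  1.00000000e+00]]
```

View pics/top0.png

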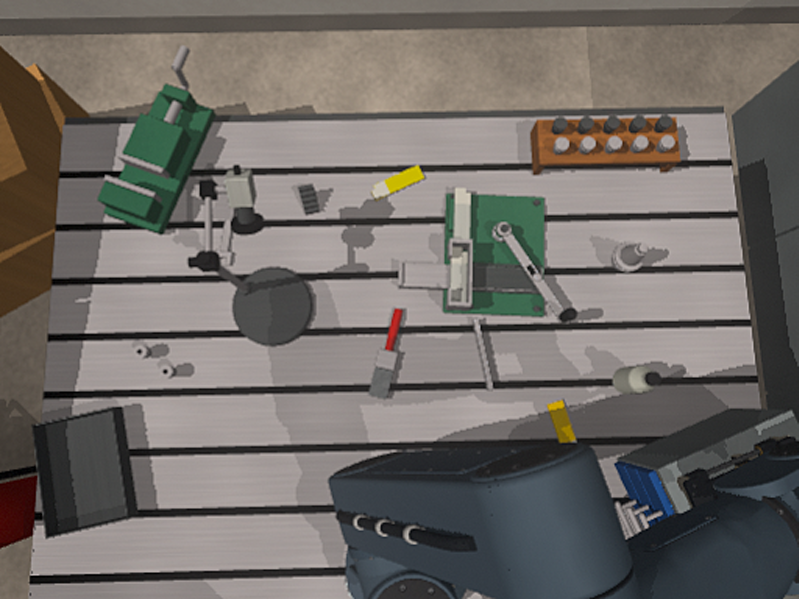

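View pics/scene0.png

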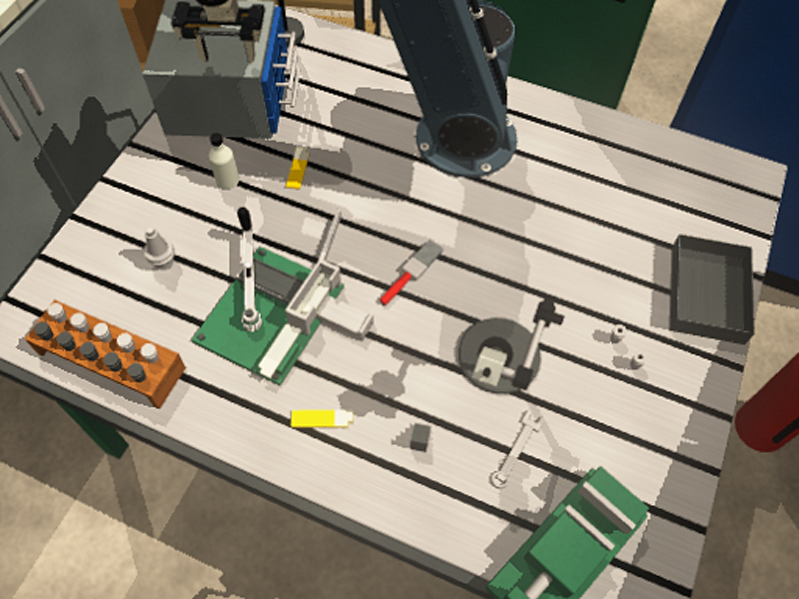

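View pics/wrist0.png

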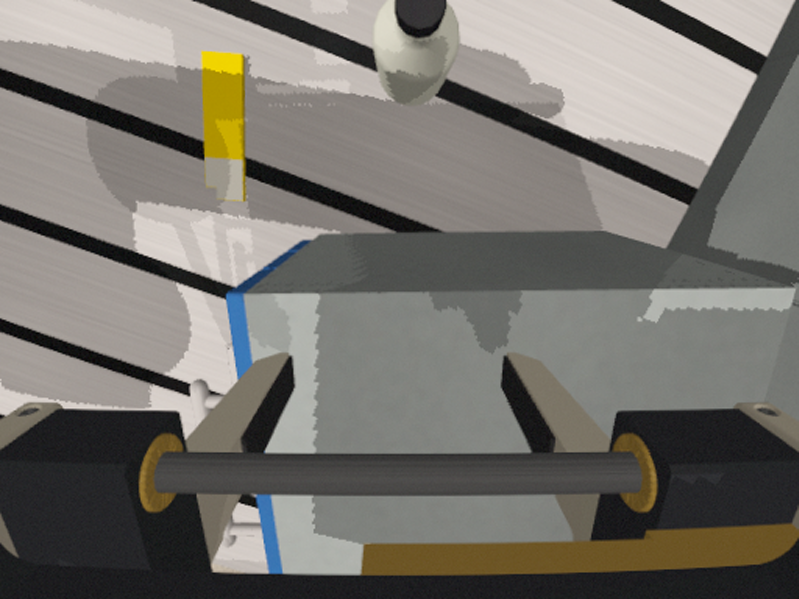

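Run:
```python
from h import *
import pickle
f=pickle.load(open("top0.pkl","rb"));g=pickle.load(open("scene0.pkl","rb"))
c=f["color"][110:215,245:380];cv2.imwrite("pics/ft.png",cv2.resize(c,None,fx=5.7,fy=5.7,interpolation=cv2.INTER_CUBIC))
c=g["color"][125:250,115:250];cv2.imwrite("pics/fs.png",cv2.resize(c,None,fx=4.7,fy=4.7,interpolation=cv2.INTER_CUBIC))
c=f["color"][100:230,110:215];cv2.imwrite("pics/st.png",cv2.resize(c,None,fx=4.6,fy=4.6,interpolation=cv2.INTER_CUBIC))
```

```text
(no output)
```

View pics/ft.png

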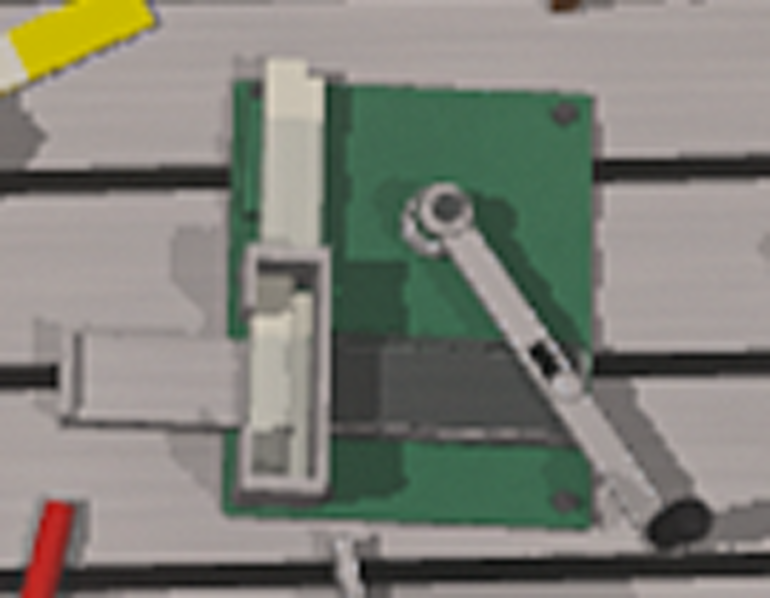

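View pics/fs.png

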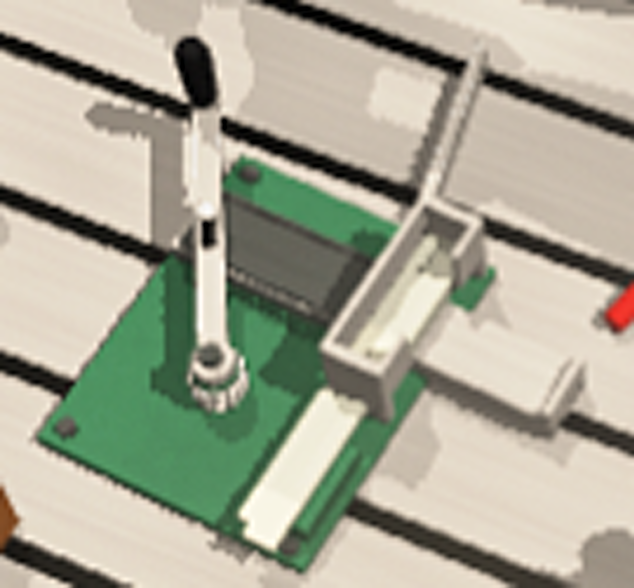

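View pics/st.png

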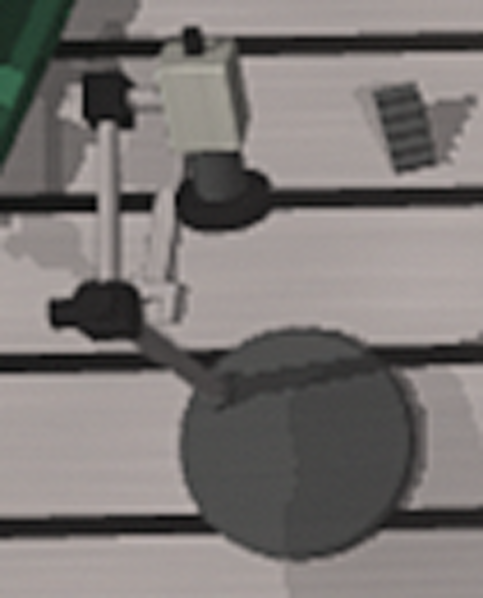

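Run:
```python
from h import *
import pickle
from scipy.optimize import least_squares
f=pickle.load(open("top0.pkl","rb"));g=pickle.load(open("scene0.pkl","rb"))
t=lambda x,y:(x/5.7+245-.4,y/5.7+110-.4)
s=lambda x,y:(x/4.7+115-.4,y/4.7+125-.4)
print("camT",np.linalg.inv(f["extrinsics"])[:3,3],"camS",np.linalg.inv(g["extrinsics"])[:3,3])
mag=[(70,23.5,80),(70,-23.5,80),(-70,-23.5,80),(-70,23.5,80)]
obs=[(f,t(*p),P) for p,P in zip([(243,245),(331,248),(328,495),(236,490)],mag)]
obs+=[(g,s(*p),P) for p,P in zip([(388,374),(324,347),(427,198),(484,236)],mag)]
obs+=[(f,t(680,522),(-81,-216,118)),(g,s(190,42),(-81,-216,118))]
def loc(q,P):
    P=np.array(P)/1000.;c,sn=np.cos(q[2]),np.sin(q[2])
    return [q[0]+c*P[0]-sn*P[1],q[1]+sn*P[0]+c*P[1],P[2]]
def res(q):return np.concatenate([proj(ff,loc(q,P))[0]-o for ff,o,P in obs])
r=least_squares(res,[.6,-.1,0],loss="soft_l1");q=r.x;print(q,np.round(res(q).reshape(-1,2),1))
np.save("feeder.npy",q)
for n,P in dict(knob=(-81,-216,88),stop=(-109,-27,88),piv=(101,-92,88),rail=(0,96.5,30)).items():print(n,np.round(loc(q,P),4))
# outlines
for n,ff,sc in(("t",f,1.56),("s",g,1.56)):
    im=cv2.resize(ff["color"],None,fx=sc,fy=sc)
    for P in mag+[(-81,-216,118),(-81,-216,52),(101,-92,88),(25,121.5,38),(-25,121.5,38),(25,127.5,38),(-25,127.5,38),(60,96.5,36),(-60,96.5,36),(0,96.5,36)]:
        p=proj(ff,loc(q,P))[0]*sc;cv2.circle(im,tuple(int(v) for v in p),2,(0,0,255),-1)
    cv2.imwrite(f"pics/ov{n}.png",im)
# foot
for p in [(296,327),(296,558),(180,443),(413,443)]:
    print(hit(f,(p[0]/4.6+110-.4,p[1]/4.6+100-.4),.014).round(4))
for p in [(457,349),(541,355),(497,318),(503,392)]:
    print(hit(g,(p[0]/1.5625,p[1]/1.5625),.014).round(4))
```

```text
camT [0.33074065 0.02671777 1.31414059] camS [1.24431953 0.34059361 1.40395785]
[ 0.57664352 -0.11843393 -0.06790429] [[-0.5 -0.1]
 [-1.2  0.1]
 [-1.8 -0. ]
 [-0.6  0.2]
 [-1.9  0.6]
 [-1.2  0.2]
 [-0.4 -1.3]
 [ 0.  -3.7]
 [ 1.1 -0.1]
 [ 0.4  0.1]]
knob [ 0.4812 -0.3284  0.088 ]
stop [ 0.4661 -0.138   0.088 ]
piv [ 0.6712 -0.2171  0.088 ]
rail [ 0.5832 -0.0222  0.03  ]
[0.6105 0.2727 0.014 ]
[0.4429 0.271  0.014 ]
[0.5273 0.3548 0.014 ]
[0.5236 0.188  0.014 ]
[0.5524 0.1919 0.014 ]
[0.4955 0.3536 0.014 ]
[0.451  0.2422 0.014 ]
[0.6039 0.31   0.014 ]
```

View pics/ovt.png

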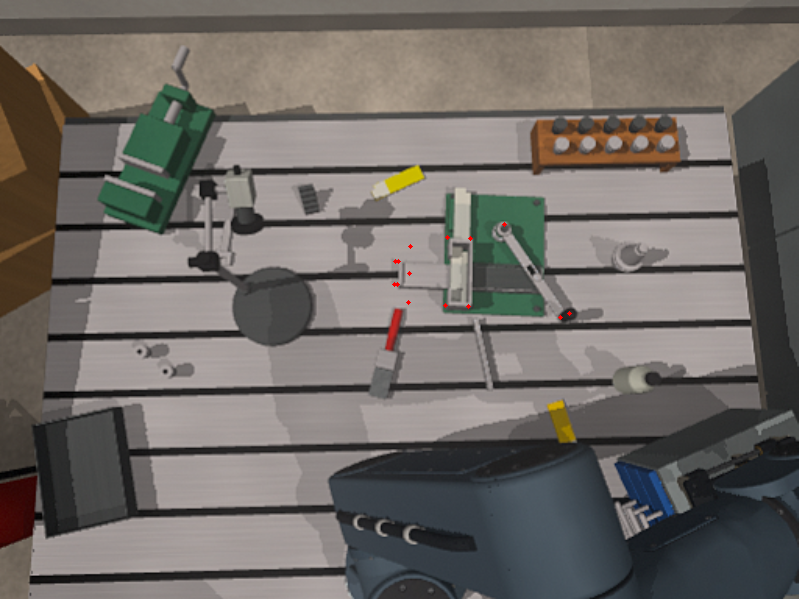

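View pics/ovs.png

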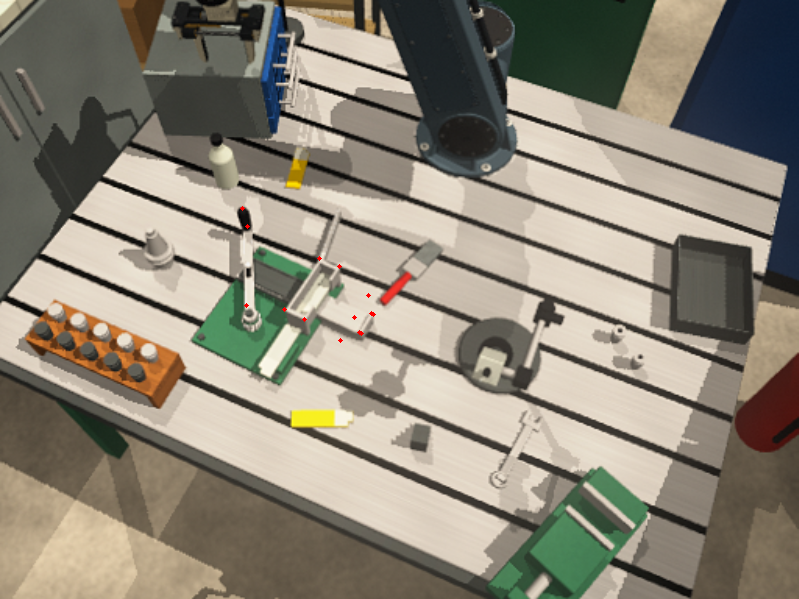

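Run:
```python
from h import *
import pickle
f=pickle.load(open("top0.pkl","rb"));g=pickle.load(open("scene0.pkl","rb"))
s=read_state();print(R.from_quat(s["ee_rot"]).as_matrix().round(3))
print("oil cap",hit(f,(652/1.5625,379/1.5625),.15),hit(g,(215/1.5625,140/1.5625),.15))
print("toolh",hit(f,(643/1.5625,250/1.5625),.124))
print("toolbox top?",hit(f,(620/1.5625,462/1.5625),.15),hit(g,(280/1.5625,60/1.5625),.1))
print(finger_overhang if not callable(finger_overhang) else finger_overhang())
# knob height lines: top centre
print(hit(f,(685/5.7+244.6,518/5.7+109.6),.118), hit(g,(190/4.7+114.6,44/4.7+124.6),.118),hit(g,(203/4.7+114.6,100/4.7+124.6),.052))
```

```text
[[-0.     0.937  0.35 ]
 [ 0.001  0.35  -0.937]
 [-1.     0.    -0.001]]
oil cap [ 0.35226402 -0.46273896  0.15      ] [ 0.36131138 -0.46053407  0.15      ]
toolh [ 0.60495014 -0.47938987  0.124     ]
toolbox top? [ 0.20408749 -0.39023048  0.15      ] [ 0.0367064  -0.48077043  0.1       ]
0.008
[ 0.48312278 -0.32781092  0.118     ] [ 0.48274157 -0.32905535  0.118     ] [ 0.48392799 -0.32975003  0.052     ]
```

servo_tool([
  [0, 0, 0.15, 0, 0, 4, 0],
  [0, 0, 0.32, 4, 2, 6, 0],
  [0, 0, 0.5, 8, 4, 6, 0],
  [0, 0, 0.68, 12, 6, 5, 0],
  [0, 0, 0.86, 16, 8, 4, 0],
  [0, 0, 1.04, 20, 10, 3, 0],
  [0, 0, 1.22, 24, 12, 2, 0],
  [0, 0, 1.4, 28, 14, 1, 0],
])

```text
time_s: 1.15
eef_pos: [0.4738, -0.3741, 0.2357]
ee_rot: [-0.068, 0.704, 0.068, 0.703]
wrist_force: [0.6, -0.9, 0.6]
grip_width: 0.0179
```

Run:
```python
from h import *
s=read_state();print(s["eef_pos"],R.from_quat(s["ee_rot"]).as_matrix().round(3),s["qpos"],s["wrist_force"],s["grip_width"])
f=grab_frame("wrist");T=wristT(s,f)
im=cv2.resize(f["color"],None,fx=1.56,fy=1.56);cv2.imwrite("pics/w1.png",im)
```

```text
[ 0.4737583  -0.37405084  0.23571055] [[-0.001 -0.192  0.981]
 [ 0.     0.981  0.192]
 [-1.     0.    -0.001]] [-7.45133381e-01  4.40190130e-01  1.49557425e+00 -7.35261271e-04
  1.20671178e+00 -9.37828604e-01] [ 0.57167809 -0.89919063  0.5619596 ] 0.017858325922325613
```

View pics/w1.png

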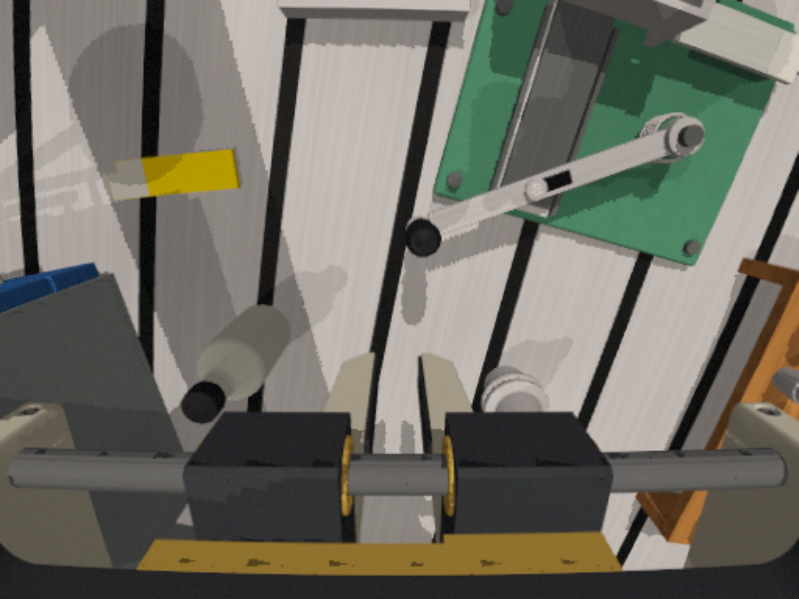

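Run:
```python
from h import *
s=read_state();f=grab_frame("wrist");T=wristT(s,f)
print(hit(f,(423/1.5625,238/1.5625),.118,T),[hit(f,(684/1.5625,135/1.5625),z,T) for z in(.06,.075,.088)])
```

```text
[ 0.48339594 -0.32477445  0.118     ] [array([ 0.66755332, -0.2133942 ,  0.06      ]), array([ 0.65813594, -0.21676907,  0.075     ]), array([ 0.64997421, -0.21969395,  0.088     ])]
```

servo_tool([
  [0, 0, 0.17, 2, 0.4, 0, 0],
  [0, 0, 0.348, 3.2, 0.8, -3, 0],
  [0, 0, 0.348, 3.2, 0.8, -8, 0],
  [0, 0, 0.348, 3.2, 0.8, -12, 0],
  [0, 0, 0.348, 3.2, 0.8, -15.5, 0],
  [0, 0, 0.348, 3.2, 0.8, -15.5, 0],
  [0, 0, 0.348, 3.2, 0.8, -15.5, 0],
])

```text
time_s: 2.12
eef_pos: [0.5073, -0.3652, 0.0811]
ee_rot: [-0.189, 0.682, 0.189, 0.681]
wrist_force: [0.2, -0.1, 0.9]
grip_width: 0.0008
```

Run:
```python
from h import *
s=read_state();p=s["eef_pos"];M=R.from_quat(s["ee_rot"]).as_matrix();print(p,M.round(3),s["wrist_force"],s["grip_width"])
a0=np.degrees(np.arctan2(M[1,2],M[0,2]));print(a0)
for th in [0,.1,.2,.3,.4,.5,.6,.7,.8,.9,.92]:
    ph=np.radians(211)-th
    P=np.array([.672,-.214])+.22*np.array([np.cos(ph),np.sin(ph)])-.020*np.array([np.sin(ph),-np.cos(ph)])
    print(th,((P-p[:2])*100).round(2),round(ph-np.pi-np.radians(a0),3))
f=grab_frame("wrist");cv2.imwrite("pics/w2.png",cv2.resize(f["color"],None,fx=1.56,fy=1.56))
```

```text
[ 0.50731978 -0.3652091   0.08110318] [[-0.001 -0.516  0.857]
 [-0.     0.857  0.516]
 [-1.     0.001 -0.001]] [ 0.1672162  -0.06234205  0.87137749] 0.0007525198856963673
31.06088340678795
0 [-1.36  2.08] -0.001
0.1 [-2.57  3.92] -0.101
0.2 [-3.6   5.88] -0.201
0.3 [-4.42  7.93] -0.301
0.4 [-5.03 10.05] -0.401
0.5 [-5.43 12.22] -0.501
0.6 [-5.61 14.42] -0.601
0.7 [-5.57 16.63] -0.701
0.8 [-5.31 18.82] -0.801
0.9 [-4.83 20.98] -0.901
0.92 [-4.71 21.4 ] -0.921
```

View pics/w2.png

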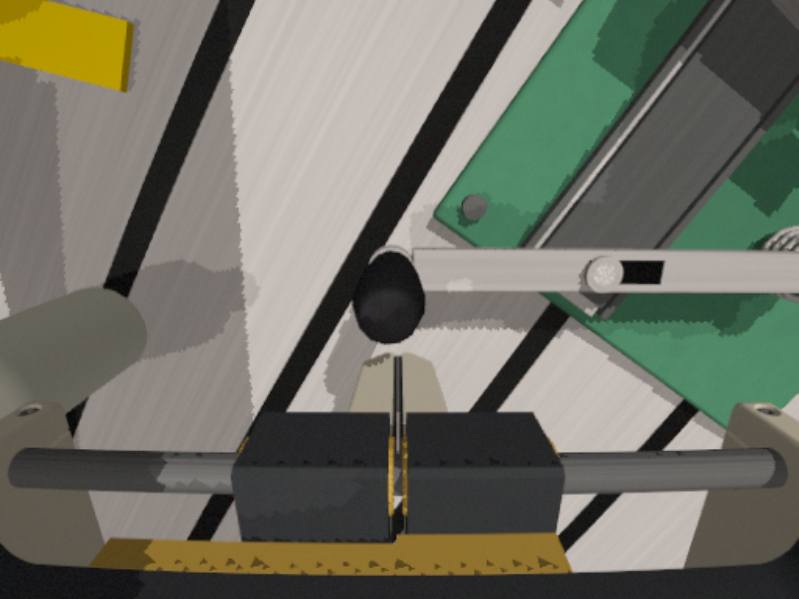

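servo_tool([
  [0, 0, 0, -1.36, 2.08, 0, 0],
  [0, 0, -0.1, -2.57, 3.92, 0, 0],
  [0, 0, -0.2, -3.6, 5.88, 0, 0],
  [0, 0, -0.3, -4.42, 7.93, 0, 0],
  [0, 0, -0.4, -5.03, 10.05, 0, 0],
  [0, 0, -0.5, -5.43, 12.22, 0, 0],
  [0, 0, -0.6, -5.61, 14.42, 0, 0],
  [0, 0, -0.7, -5.57, 16.63, 0, 0],
])

```text
time_s: 3.18
eef_pos: [0.4531, -0.1997, 0.0835]
ee_rot: [0.056, 0.704, -0.058, 0.706]
wrist_force: [2.0, -5.2, 0.3]
grip_width: 0.0006
```

Run:
```python
from h import *
s=read_state();p=s["eef_pos"];M=R.from_quat(s["ee_rot"]).as_matrix();print(p,s["wrist_force"],s["grip_width"])
a0=np.degrees(np.arctan2(M[1,2],M[0,2]));print(a0)
for th in [.7,.75,.8,.85,.9,.92,.95]:
    ph=np.radians(211)-th
    P=np.array([.672,-.214])+.22*np.array([np.cos(ph),np.sin(ph)])-.020*np.array([np.sin(ph),-np.cos(ph)])
    print(th,((P-p[:2])*100).round(2),round(ph-np.pi-np.radians(a0),3))
f=grab_frame("wrist");cv2.imwrite("pics/w3.png",cv2.resize(f["color"],None,fx=1.56,fy=1.56))
```

```text
[ 0.4531218 -0.1996914  0.0834824] [ 2.00240048 -5.2170586   0.33298432] 0.0005869195205303341
-9.238722889590726
0.7 [-0.15  0.08] 0.002
0.75 [-0.05  1.18] -0.048
0.8 [0.11 2.27] -0.098
0.85 [0.32 3.35] -0.148
0.9 [0.59 4.42] -0.198
0.92 [0.71 4.85] -0.218
0.95 [0.91 5.48] -0.248
```

View pics/w3.png

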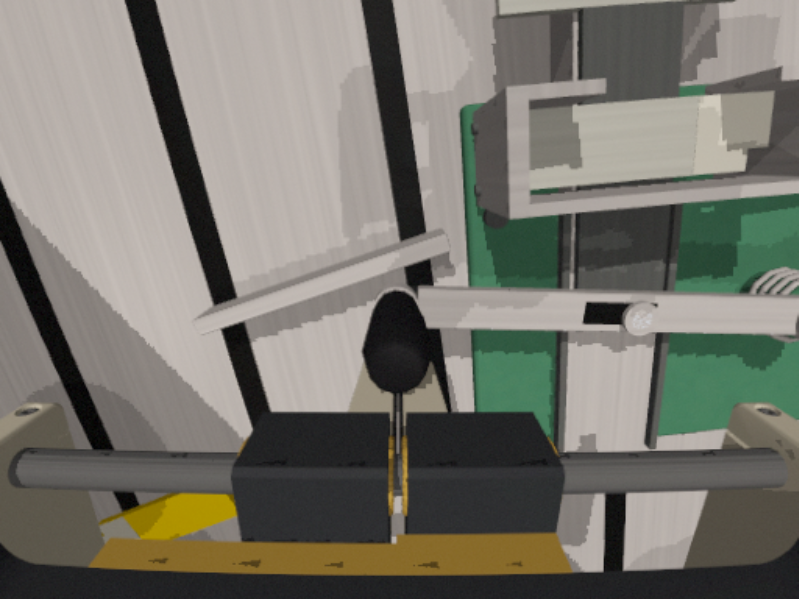

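servo_tool([
  [0, 0, -0.048, -0.05, 1.18, -0.2, 0],
  [0, 0, -0.098, 0.11, 2.27, -0.2, 0],
  [0, 0, -0.148, 0.32, 3.35, -0.2, 0],
  [0, 0, -0.198, 0.59, 4.42, -0.2, 0],
  [0, 0, -0.208, 0.65, 4.65, -0.2, 0],
  [0, 0, -0.208, 0.65, 4.65, -0.2, 0],
])

```text
time_s: 3.98
eef_pos: [0.4603, -0.1565, 0.0833]
ee_rot: [0.126, 0.692, -0.134, 0.698]
wrist_force: [-10.8, -41.9, -0.6]
grip_width: 0.0009
```

Run:
```python
from h import *
s=read_state();p=s["eef_pos"];M=R.from_quat(s["ee_rot"]).as_matrix();print(p,s["wrist_force"],s["grip_width"])
a0=np.degrees(np.arctan2(M[1,2],M[0,2]));print(a0)
for th in [.9,.92,.95]:
    ph=np.radians(211)-th
    P=np.array([.672,-.214])+.22*np.array([np.cos(ph),np.sin(ph)])-.020*np.array([np.sin(ph),-np.cos(ph)])
    print(th,((P-p[:2])*100).round(2),round(ph-np.pi-np.radians(a0),3))
f=grab_frame("wrist");cv2.imwrite("pics/w4.png",cv2.resize(f["color"],None,fx=1.56,fy=1.56))
T=wristT(s,f)
```

```text
[ 0.46033567 -0.15651596  0.08332953] [-10.80397848 -41.86589196  -0.6110524 ] 0.000911557265506704
-21.198237405401727
0.9 [-0.13  0.11] 0.011
0.92 [-0.01  0.53] -0.009
0.95 [0.19 1.16] -0.039
```

View pics/w4.png

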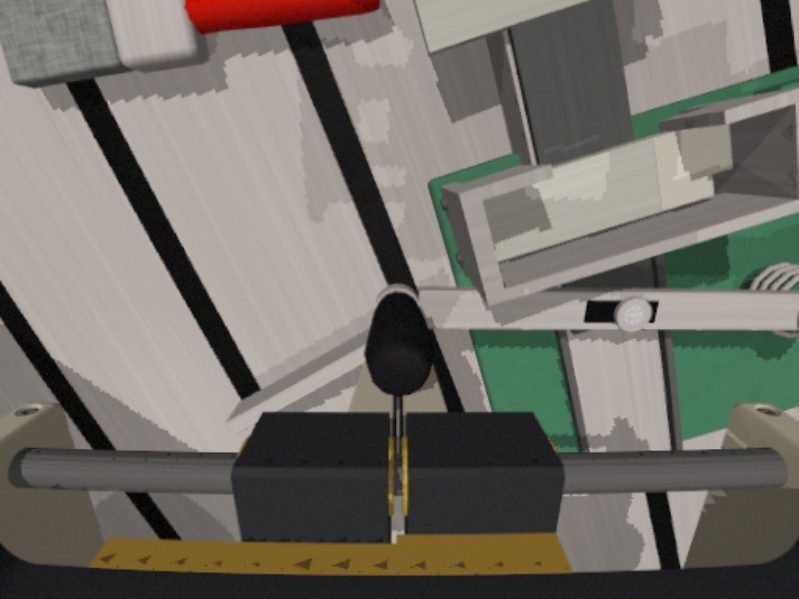

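servo_tool([
  [0, 0, 0.06, -0.5, -0.9, 0, 0],
  [0, 0, 0.15, -0.8, -2.7, 0, 0],
  [0, 0, 0.25, -1.0, -4.9, 0, 0],
  [0, 0, 0.35, -0.95, -7.1, 0, 0],
  [0, 0, 0.45, -0.7, -9.3, 0, 0],
  [0, 0, 0.55, -0.1, -11.4, 0, 0],
  [0, 0, 0.65, 0.6, -13.5, 0, 0],
  [0, 0, 0.75, 1.5, -15.5, 0, 0],
])

```text
time_s: 5.03
eef_pos: [0.4759, -0.3134, 0.0848]
ee_rot: [-0.138, 0.69, 0.132, 0.698]
wrist_force: [-0.5, -0.4, -0.1]
grip_width: 0.0003
```

servo_tool([
  [0, 0, 0.1, 1.0, -1.8, 0, 0],
  [0, 0, 0.18, 2.2, -3.7, 0, 0],
  [0, 0, 0.18, 3.2, -5.4, 0, 0],
  [0, 0, 0.18, 3.2, -5.4, 0, 0],
])

```text
time_s: 5.52
eef_pos: [0.5083, -0.3687, 0.0859]
ee_rot: [-0.2, 0.674, 0.194, 0.684]
wrist_force: [-0.7, 0.4, -0.2]
grip_width: 0.0004
```

Run:
```python
from h import *
s=read_state();print(s["time_s"],s["eef_pos"],s["wrist_force"])
f=grab_frame("top");cv2.imwrite("pics/t5.png",cv2.resize(f["color"][90:230,200:400],None,fx=4,fy=4,interpolation=cv2.INTER_CUBIC))
f=grab_frame("scene");cv2.imwrite("pics/s5.png",cv2.resize(f["color"][120:270,100:260],None,fx=4,fy=4,interpolation=cv2.INTER_CUBIC))
```

```text
5.525 [ 0.5083357  -0.36871142  0.08588002] [-0.72579627  0.38867649 -0.18420176]
```

View pics/t5.png

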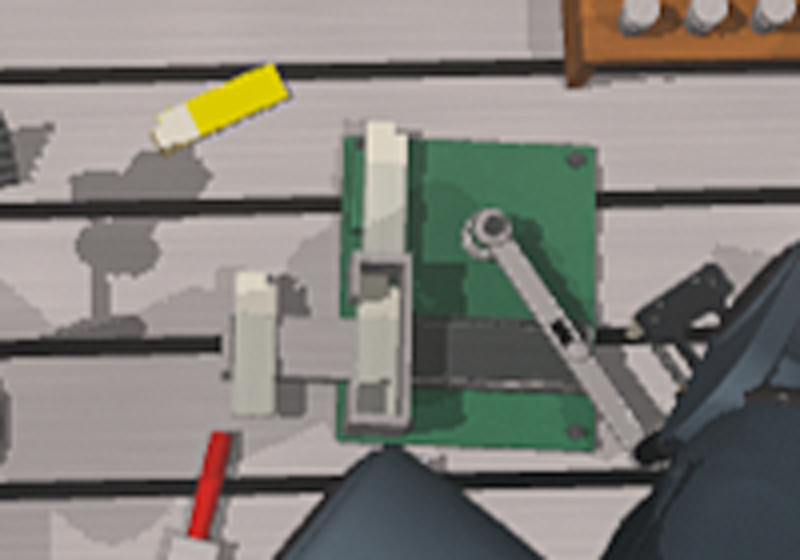

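View pics/s5.png

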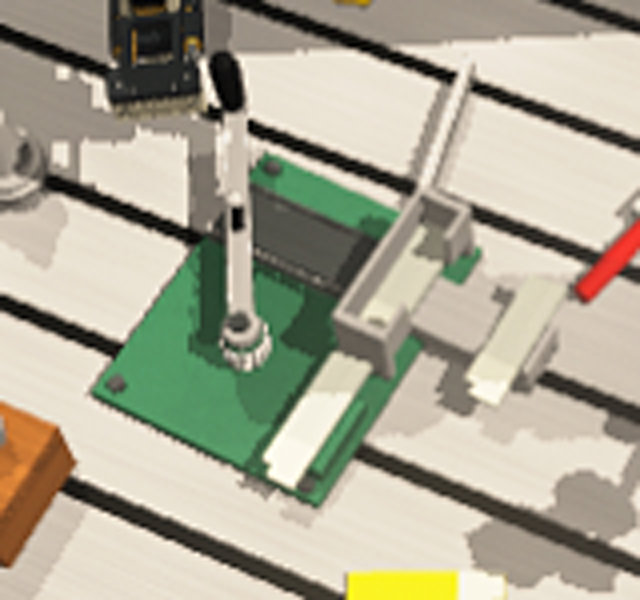

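servo_tool([
  [0, 0, 0, 0, 0, 5, 0],
  [0, 0, 0, 0, 0, 11, 0],
  [0, 0, 0, 1, 2, 16, 20],
  [0, 0, 0, 3, 7, 17, 50],
  [0, 0, 0, 5, 12, 17, 60],
  [0, 0, 0, 7, 17, 17, 60],
  [0, 0, 0, 9, 22, 17, 60],
  [0, 0, 0, 10, 25, 17, 60],
])

```text
time_s: 6.62
eef_pos: [0.6076, -0.1144, 0.2557]
ee_rot: [-0.2, 0.674, 0.195, 0.684]
wrist_force: [1.2, -0.1, 0.2]
grip_width: 0.054
```

servo_tool([
  [0, 0, 0, 0, 0, 0, 60],
  [0, 0, 0, 0, 0, 0, 60],
])

```text
time_s: 6.88
eef_pos: [0.607, -0.1146, 0.2559]
ee_rot: [-0.201, 0.674, 0.195, 0.683]
wrist_force: [-0.4, 0.9, 0.9]
grip_width: 0.0558
```

Run:
```python
from h import *
import pickle
s=read_state();print(s["time_s"],s["eef_pos"],s["ee_rot"],s["joint_velocities"].round(3),s["grip_width"])
f=grab_frame("wrist");pickle.dump((s,f),open("w6.pkl","wb"));cv2.imwrite("pics/w6.png",cv2.resize(f["color"],None,fx=1.5625,fy=1.5625,interpolation=cv2.INTER_CUBIC))
```

```text
6.875 [ 0.60702887 -0.11464544  0.25587255] [-0.20068113  0.67417776  0.19524182  0.68344134] [-0.021  0.005 -0.004  0.002  0.001  0.   ] 0.05579649583812329
```

View pics/w6.png

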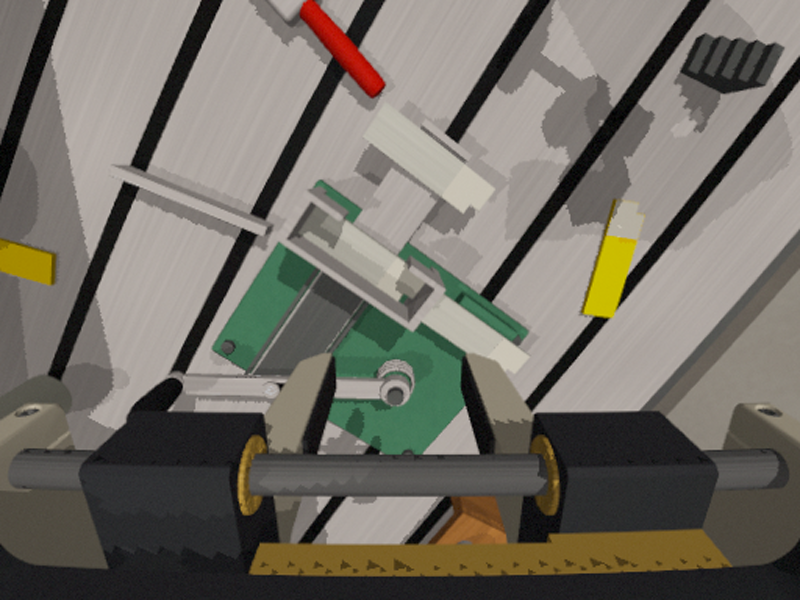

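Run:
```python
from h import *
import pickle
s,f=pickle.load(open("w6.pkl","rb"))
cv2.imwrite("pics/w6c.png",cv2.resize(f["color"][50:150,210:340],None,fx=6,fy=6,interpolation=cv2.INTER_CUBIC))
```

View pics/w6c.png

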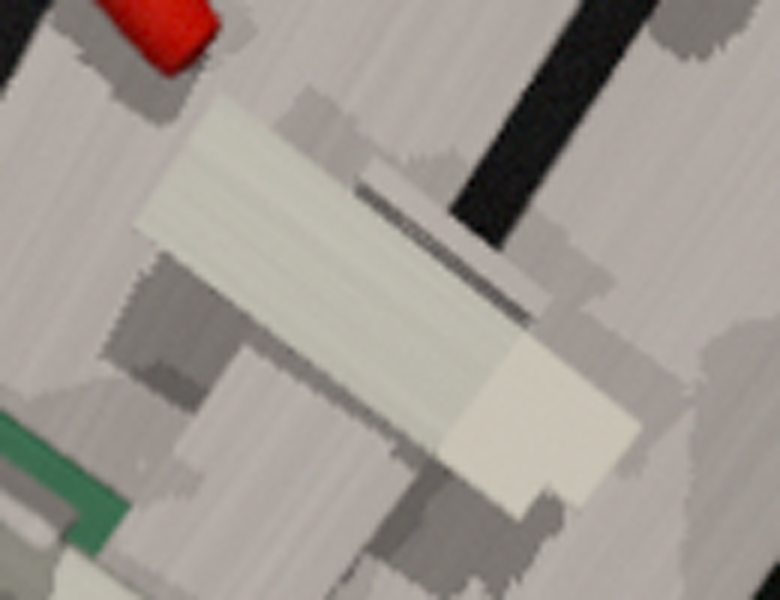

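The fed tag sits on the rail. Its matt end and notch, at crop (545,500), are at the far end, and its plain end is at crop (218,95)–(137,222) near the brush. I ruled out the spare on the ledge, the stack and the two yellow look-alikes.

Run:
```python
from h import *
import pickle
s,f=pickle.load(open("w6.pkl","rb"));T=wristT(s,f)
c=lambda x,y:(x/6+210-.42,y/6+50-.42)
P={n:hit(f,c(*p),.036,T)[:2] for n,p in dict(pl_py=(218,95),pl_my=(137,222),lab_py=(642,428),bnd_py=(527,335),bnd_my=(437,452)).items()}
for k,v in P.items():print(k,v.round(4))
print("len",np.linalg.norm(P['lab_py']-P['pl_py']),"wid",np.linalg.norm(P['pl_py']-P['pl_my']))
d=P['lab_py']-P['pl_py'];d/=np.linalg.norm(d);n=np.array([-d[1],d[0]])
ctr=(P['pl_py']+P['lab_py'])/2-n*.017;print("ctr",ctr,"yaw",np.arctan2(d[1],d[0]))
print("brush tip",hit(f,c(175,70),.012,T),hit(f,c(215,25),.012,T))
print("ctr from plain",(P['pl_py']+P['pl_my'])/2+d*.06)
# check with top
t=grab_frame("top")
q=np.array([np.r_[ctr+sx*.06*d+sy*.017*n,.036] for sx,sy in((1,1),(1,-1),(-1,-1),(-1,1))])
im=cv2.resize(t["color"],None,fx=1,fy=1)[90:230,200:400];im=cv2.resize(im,None,fx=4,fy=4,interpolation=cv2.INTER_CUBIC)
for p in proj(t,q):cv2.circle(im,(int((p[0]-200+.4)*4),int((p[1]-90+.4)*4)),2,(0,0,255),-1)
cv2.imwrite("pics/t6.png",im)
```

```text
pl_py [ 0.5237 -0.0015]
pl_my [ 0.5224 -0.0332]
lab_py [ 0.6434 -0.0086]
bnd_py [ 0.6092 -0.0062]
bnd_my [ 0.6065 -0.0387]
len 0.11990894146547235 wid 0.03175125833822359
ctr [ 0.58255098 -0.02201895] yaw -0.059317257276762424
brush tip [5.10332846e-01 2.97428177e-04 1.20000000e-02] [0.51305857 0.01331543 0.012     ]
ctr from plain [ 0.58293024 -0.02091286]
```

View pics/t6.png

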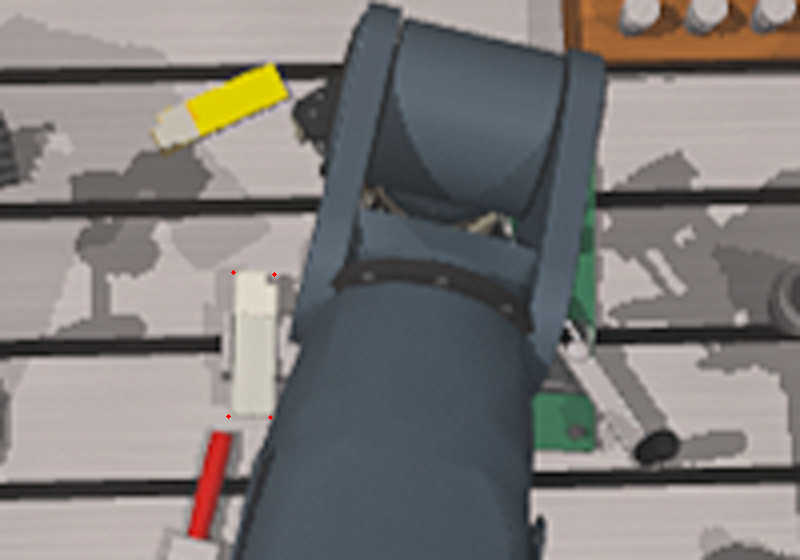

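```bash
cat > tgt.py <<'E'
from h import *
def tgt(yawjaw,pos):
    z=np.array([np.cos(yawjaw),np.sin(yawjaw),0]);x=np.array([0,0,-1.]);y=np.cross(z,x)
    s=read_state();M=R.from_quat(s["ee_rot"])
    rv=(R.from_matrix(np.c_[x,y,z])*M.inv()).as_rotvec()
    print("t",s["time_s"],"pos",s["eef_pos"].round(4),"F",s["wrist_force"].round(1),"w",round(s["grip_width"],4))
    print("rv",rv.round(3),"shift",((np.array(pos)-s["eef_pos"])*100).round(2))
E
python3 -c "
from tgt import *
tgt(np.pi/2-.059,[.5405,-.021,.025])"
```

```text
t 6.975 pos [ 0.6071 -0.1154  0.2558] F [ 0.4  0.  -0.2] w 0.0558
rv [-0.004  0.015  0.946] shift [ -6.66   9.44 -23.08]
```

servo_tool([
  [0, 0, 0.17, -1.2, 1.7, 0, 58],
  [0, 0.005, 0.34, -2.4, 3.4, 0, 58],
  [-0.002, 0.01, 0.51, -3.6, 5.1, 0, 58],
  [-0.004, 0.015, 0.68, -4.8, 6.8, -3, 58],
  [-0.004, 0.015, 0.84, -6, 8.5, -6, 58],
  [-0.004, 0.015, 0.946, -6.66, 9.44, -10, 58],
  [-0.004, 0.015, 0.946, -6.66, 9.44, -14, 58],
  [-0.004, 0.015, 0.946, -6.66, 9.44, -14, 58],
])

```text
time_s: 7.98
eef_pos: [0.5389, -0.0216, 0.1139]
ee_rot: [-0.484, 0.516, 0.486, 0.514]
wrist_force: [0.6, -0.0, 1.3]
grip_width: 0.0538
```

```bash
python3 -c "
from tgt import *
tgt(np.pi/2-.059,[.5405,-.021,.025])
s=read_state();f=grab_frame('wrist');T=wristT(s,f)
d=np.array([np.cos(-.059),np.sin(-.059)]);n=np.array([-d[1],d[0]]);ctr=np.array([.5826,-.0218])
im=cv2.resize(f['color'],None,fx=1.5625,fy=1.5625,interpolation=cv2.INTER_CUBIC)
q=np.array([np.r_[ctr+a*.06*d+b*.017*n,.036] for a,b in((1,1),(1,-1),(-1,-1),(-1,1))])
for p in proj(f,q,T):cv2.circle(im,(int(p[0]*1.5625),int(p[1]*1.5625)),2,(0,0,255),-1)
cv2.imwrite('pics/w7.png',im)
g=grab_frame('scene');cv2.imwrite('pics/s7.png',cv2.resize(g['color'][100:260,120:320],None,fx=4,fy=4,interpolation=cv2.INTER_CUBIC))
"
```

```text
t 7.975 pos [ 0.5389 -0.0216  0.1139] F [ 0.6 -0.   1.3] w 0.0538
rv [-0.    -0.004  0.001] shift [ 0.16  0.06 -8.89]
```

View pics/w7.png

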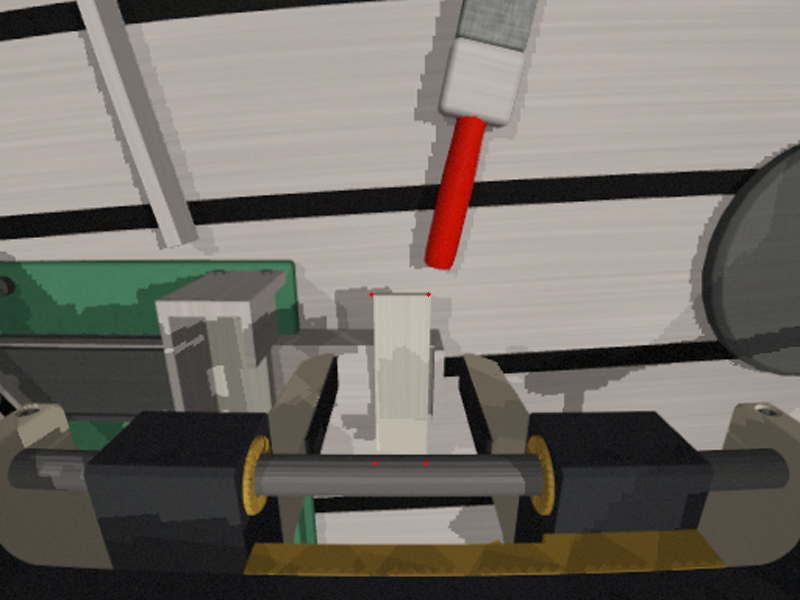

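View pics/s7.png

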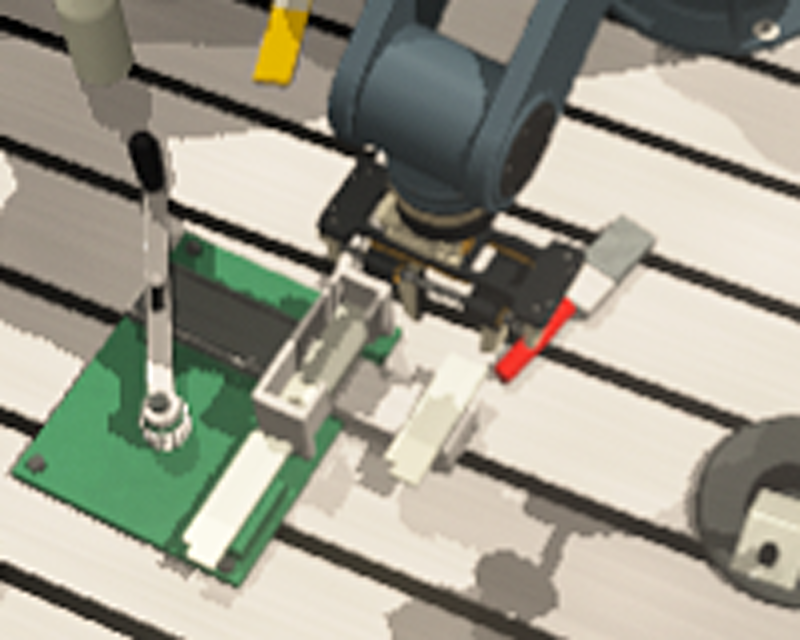

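servo_tool([
  [0, 0, 0, 0.16, -0.05, -2, 58],
  [0, -0.004, 0, 0.16, -0.05, -4, 58],
  [0, -0.004, 0, 0.16, -0.05, -6, 58],
  [0, -0.004, 0, 0.16, -0.05, -8, 58],
  [0, -0.004, 0, 0.16, -0.05, -8.9, 58],
  [0, -0.004, 0, 0.16, -0.05, -8.9, 58],
  [0, -0.004, 0, 0.16, -0.05, -8.9, 58],
])

```text
time_s: 8.95
eef_pos: [0.5433, -0.0223, 0.0291]
ee_rot: [-0.487, 0.513, 0.483, 0.516]
wrist_force: [-0.5, 0.7, 0.2]
grip_width: 0.0539
```

```bash
python3 -c "
from tgt import *
tgt(np.pi/2-.059,[.5405,-.0215,.025])
s=read_state();f=grab_frame('wrist');
cv2.imwrite('pics/w8.png',cv2.resize(f['color'],None,fx=1.5625,fy=1.5625,interpolation=cv2.INTER_CUBIC))
g=grab_frame('scene');cv2.imwrite('pics/s8.png',cv2.resize(g['color'][150:250,180:300],None,fx=6,fy=6,interpolation=cv2.INTER_CUBIC))
"
```

```text
t 8.95 pos [ 0.5433 -0.0223  0.0291] F [-0.5  0.7  0.2] w 0.0539
rv [0.001 0.007 0.001] shift [-0.28  0.08 -0.41]
```

View pics/w8.png

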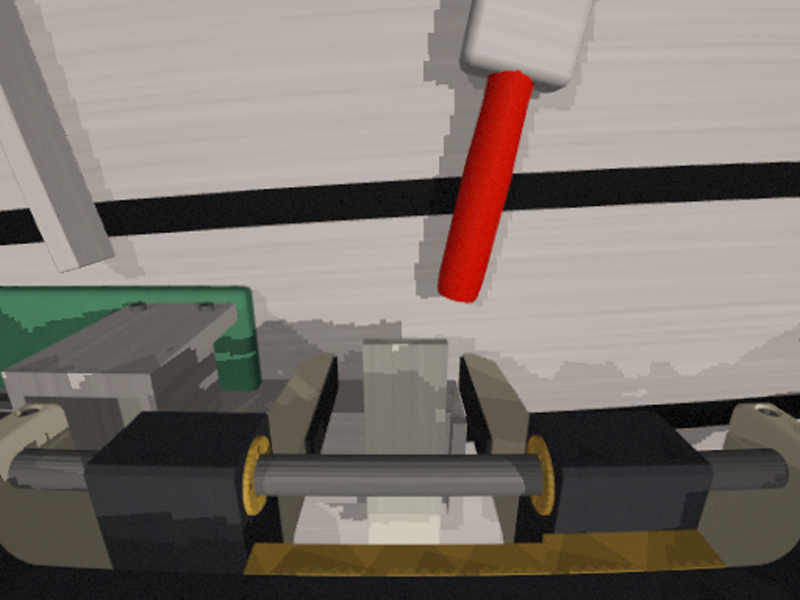

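View pics/s8.png

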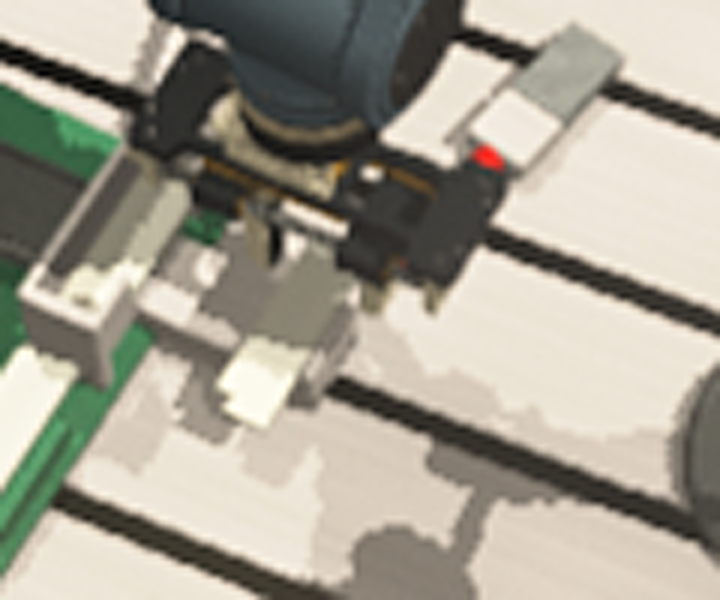

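servo_tool([
  [0, 0.007, 0, -0.3, 0.05, -0.6, 58],
  [0, 0.007, 0, -0.3, 0.05, -0.6, 58],
])

```text
time_s: 9.3
eef_pos: [0.5398, -0.0217, 0.0225]
ee_rot: [-0.485, 0.515, 0.485, 0.514]
wrist_force: [-0.6, 0.1, 0.1]
grip_width: 0.0539
```

servo_tool([
  [0, 0, 0, 0, 0, 0, 45],
  [0, 0, 0, 0, 0, 0, 38],
  [0, 0, 0, 0, 0, 0, 35],
  [0, 0, 0, 0, 0, 0, 25],
  [0, 0, 0, 0, 0, 0, 10],
  [0, 0, 0, 0, 0, 0, 0],
  [0, 0, 0, 0, 0, 0, 0],
], force=35)

```text
time_s: 10.18
eef_pos: [0.5397, -0.0217, 0.0225]
ee_rot: [-0.485, 0.515, 0.485, 0.514]
wrist_force: [0.3, -0.5, 0.9]
grip_width: 0.0335
```

```bash
python3 -c "
from tgt import *
tgt(np.pi/2-.059,[.5405,-.0215,.025])
"
```

```text
t 10.175 pos [ 0.5397 -0.0217  0.0225] F [ 0.3 -0.5  0.9] w 0.0335
rv [ 0.    -0.001  0.001] shift [0.08 0.02 0.25]
```

servo_tool([
  [0, 0, 0, 0, 0, 1, 0],
  [0, 0, 0, 0, 0, 3, 0],
  [0, 0, 0, 0, 0, 6, 0],
  [0, 0, 0, 0, 0, 9, 0],
  [0, 0, 0, 0, 0, 11.5, 0],
  [0, 0, 0, 0, 0, 11.5, 0],
  [0, 0, 0, 0, 0, 11.5, 0],
])

```text
time_s: 11.05
eef_pos: [0.5393, -0.0216, 0.1367]
ee_rot: [-0.484, 0.515, 0.485, 0.514]
wrist_force: [-0.5, 0.5, -1.1]
grip_width: 0.0335
```

```bash
python3 -c "
from tgt import *
tgt(np.pi/2-.059,[.5405,-.0215,.025])
s=read_state();f=grab_frame('wrist');
cv2.imwrite('pics/w9.png',cv2.resize(f['color'],None,fx=1.5625,fy=1.5625,interpolation=cv2.INTER_CUBIC))
g=grab_frame('scene');cv2.imwrite('pics/s9.png',cv2.resize(g['color'][110:260,120:360],None,fx=3.3,fy=3.3,interpolation=cv2.INTER_CUBIC))
"
```

```text
t 11.05 pos [ 0.5393 -0.0216  0.1367] F [-0.5  0.5 -1.1] w 0.0335
rv [ 0.    -0.002  0.001] shift [ 1.200e-01  1.000e-02 -1.117e+01]
```

View pics/w9.png

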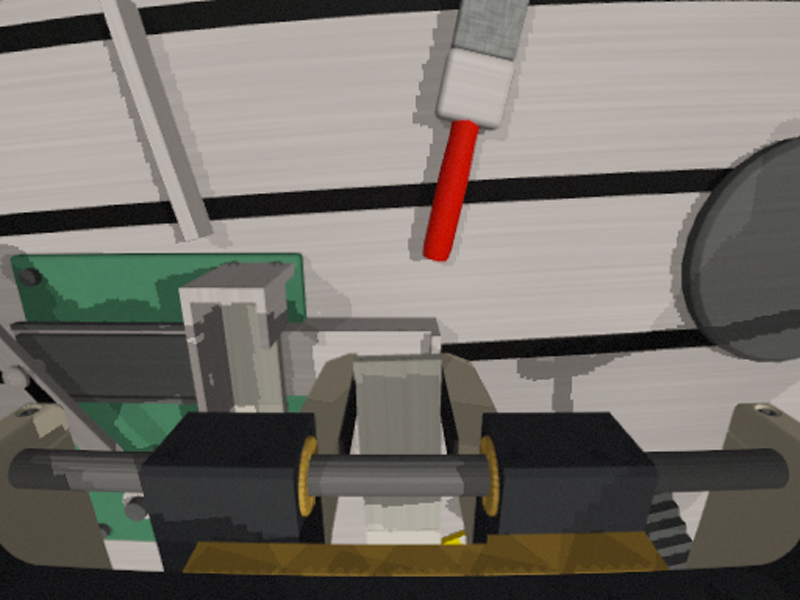

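View pics/s9.png

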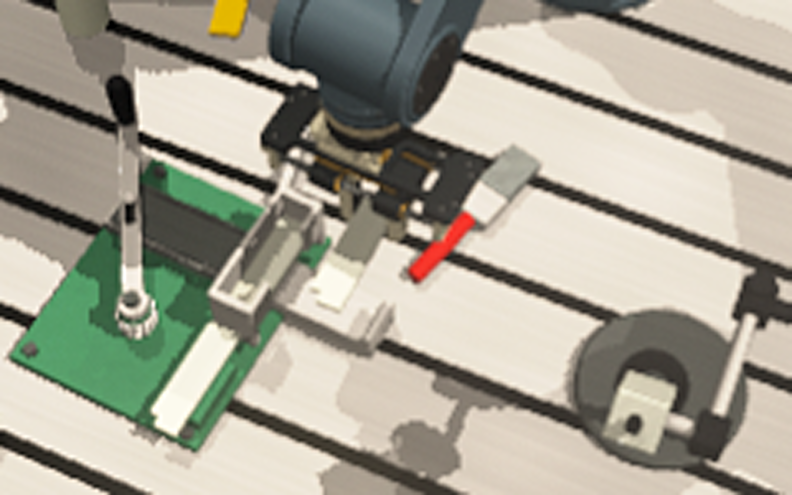

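servo_tool([
  [0, 0, 0, -1.5, 1, 0, 0],
  [0, 0, 0, -4, 3.5, 0, 0],
  [0, 0, 0.02, -7, 7.5, 0, 0],
  [0, 0, 0.04, -9, 12, 0, 0],
  [0, 0, 0.06, -9.8, 16.5, 0, 0],
  [0, 0, 0.06, -9.8, 21, 0, 0],
  [0, 0, 0.06, -9.8, 24.5, 0, 0],
  [0, 0, 0.06, -9.8, 26.5, 0, 0],
])

```text
time_s: 12.15
eef_pos: [0.4407, 0.2446, 0.1356]
ee_rot: [-0.5, 0.501, 0.501, 0.498]
wrist_force: [-0.0, -0.7, -0.2]
grip_width: 0.0336
```

```bash
python3 -c "
from tgt import *
tgt(np.pi/2,[.441,.272,.1005])
"
```

```text
t 12.15 pos [0.4407 0.2446 0.1356] F [-0.  -0.7 -0.2] w 0.0336
rv [ 0.001 -0.004 -0.002] shift [ 0.03  2.74 -3.51]
```

servo_tool([
  [0, -0.004, 0, 0, 1, -1, 0],
  [0, -0.004, 0, 0, 2, -2.3, 0],
  [0, -0.004, 0, 0, 2.7, -3.3, 0],
  [0, -0.004, 0, 0, 2.7, -3.4, 0],
  [0, -0.004, 0, 0, 2.7, -3.4, 0],
])

```text
time_s: 12.78
eef_pos: [0.4408, 0.2713, 0.1016]
ee_rot: [0.501, -0.5, -0.5, -0.499]
wrist_force: [-0.3, 0.2, -0.4]
grip_width: 0.0336
```

```bash
python3 -c "
from tgt import *
import pickle
tgt(np.pi/2,[.441,.272,.1005])
g=grab_frame('scene');cv2.imwrite('pics/s10.png',cv2.resize(g['color'][150:270,260:390],None,fx=6,fy=6,interpolation=cv2.INTER_CUBIC));pickle.dump(g,open('s10.pkl','wb'))
g=grab_frame('top');cv2.imwrite('pics/t10.png',cv2.resize(g['color'][100:230,110:240],None,fx=5,fy=5,interpolation=cv2.INTER_CUBIC));pickle.dump(g,open('t10.pkl','wb'))
"
```

```text
t 12.775 pos [0.4408 0.2713 0.1016] F [-0.3  0.2 -0.4] w 0.0336
rv [ 0.001 -0.    -0.001] shift [ 0.02  0.07 -0.11]
```

View pics/s10.png

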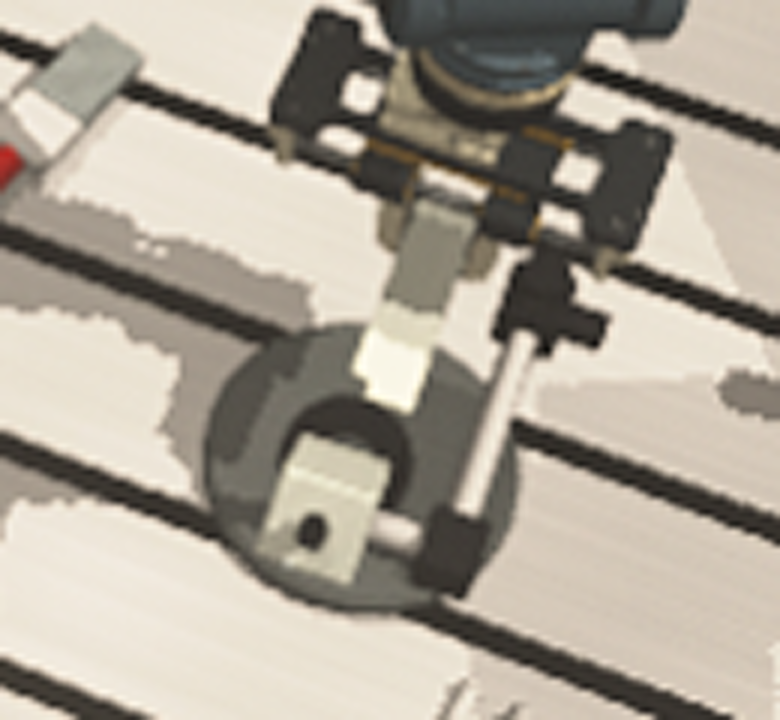

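View pics/t10.png

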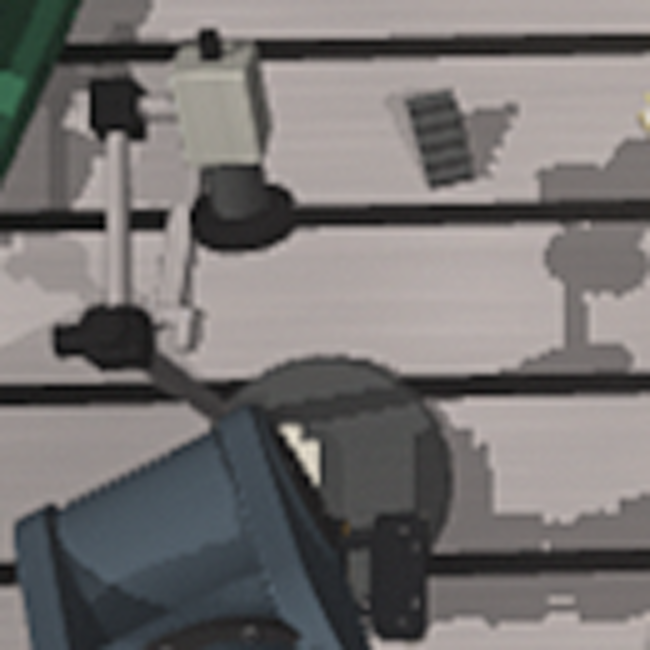

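```bash
python3 -c "
from tgt import *
import pickle
from scipy.optimize import least_squares
s=read_state();p=s['eef_pos']
ctr=p+[.043,0,0.0075]
def pts(yaw=0,pitch=0,dx=0,dy=0):
    L=np.array([[24,17,6],[60,17,6],[60,-7,6],[50,-7,6],[50,-17,6],[24,-17,6],[42,0,6]])/1000.
    Q=R.from_euler('ZY',[yaw,pitch]).as_matrix()
    L=L+[.043,0,0]
    return (Q@L.T).T+p+[dx,dy,.0075]
for n,x0,y0,k in(('s10',260,150,6),('t10',110,100,5)):
    g=pickle.load(open(n+'.pkl','rb'))
    w,h=(130,120) if k==6 else (130,130)
    im=cv2.resize(g['color'][y0:y0+h,x0:x0+w],None,fx=k,fy=k,interpolation=cv2.INTER_CUBIC)
    q=[(int((a+.4-x0)*k),int((b+.4-y0)*k)) for a,b in proj(g,pts())]
    cv2.polylines(im,[np.array(q[:6])],True,(0,0,255),1)
    th=np.linspace(0,2*np.pi,60);c=np.c_[.526+.085*np.cos(th),.272+.085*np.sin(th),0*th+.014]
    cv2.polylines(im,[np.array([(int((a+.4-x0)*k),int((b+.4-y0)*k)) for a,b in proj(g,c)])],True,(255,0,0),1)
    cv2.imwrite('pics/o'+n+'.png',im)
"
```

```text
(no output)
```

View pics/os10.png

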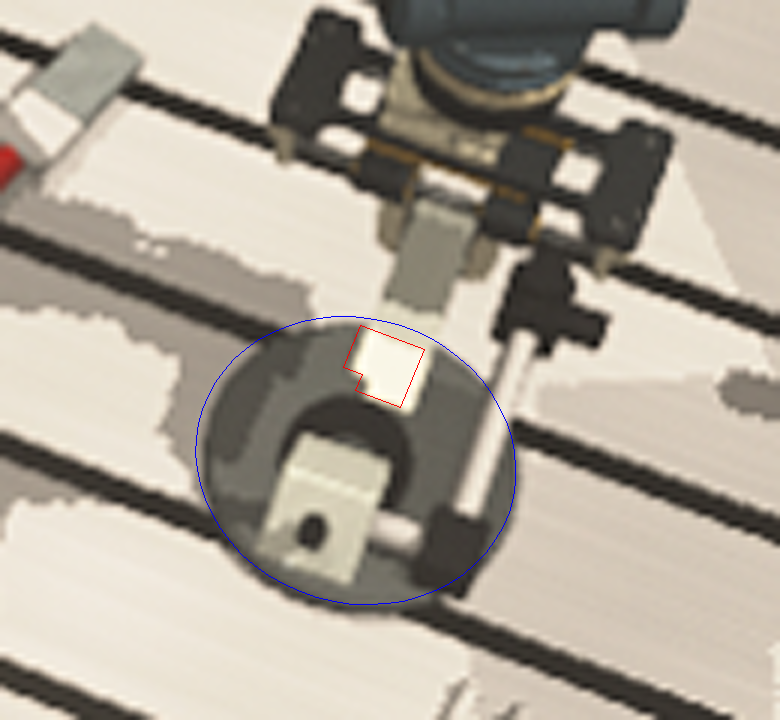

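View pics/ot10.png

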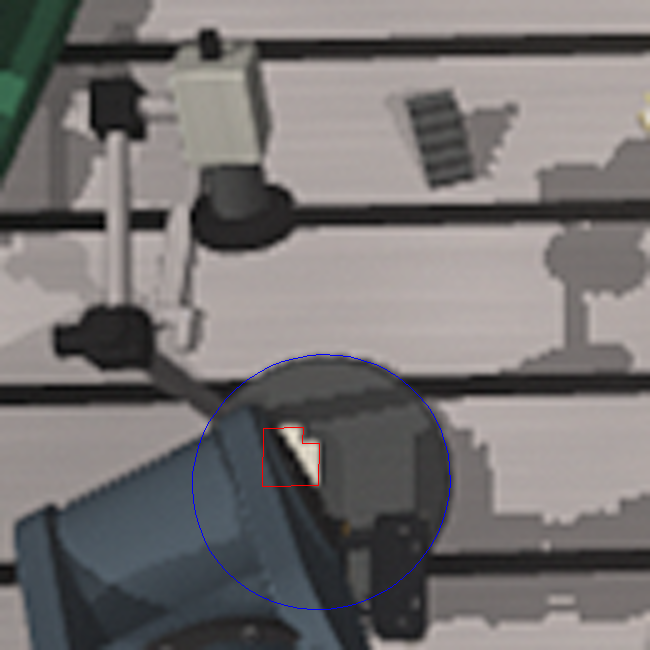

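servo_tool([
  [0, 0, 0, 0, 0, 0, 0],
  [0, 0, 0, 0, 0, 0, 0],
  [0, 0, 0, 0, 0, 0, 0],
  [0, 0, 0, 0, 0, 0, 0],
])

```text
time_s: 13.38
eef_pos: [0.4409, 0.2714, 0.102]
ee_rot: [0.501, -0.5, -0.5, -0.5]
wrist_force: [-0.1, -0.2, -1.6]
grip_width: 0.0335
```

```bash
python3 -c "
from tgt import *
tgt(np.pi/2,[.441,.272,.1005]);print(read_state()['joint_velocities'].round(3))
g=grab_frame('scene');cv2.imwrite('pics/s11.png',cv2.resize(g['color'],None,fx=1.5625,fy=1.5625,interpolation=cv2.INTER_CUBIC))
"
```

```text
t 13.375 pos [0.4409 0.2714 0.102 ] F [-0.1 -0.2 -1.6] w 0.0335
rv [ 0.001  0.    -0.001] shift [ 0.01  0.06 -0.15]
[-0.     0.002 -0.     0.    -0.001 -0.   ]
```

View pics/s11.png

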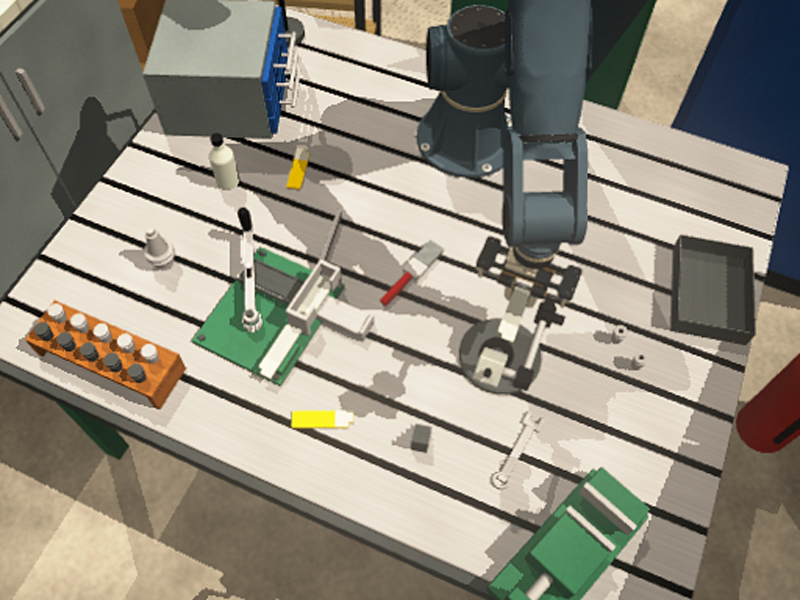

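The lever is back at rest with its knob at (245,215). The spare and the bystanders are where they started, and the tag is held level over the foot at (500,335). I'm handing in.

```bash
python3 -c "
from bench import *
print(sign_off())"
```

```text
the job is handed in; nothing more can be done
None
```

I handed the job in at about 13.4 s with the fed tag held over the camera stand's foot. No verdict was reported.

- **Lever:** I pushed it to its stop with the closed fingers. The wrist force peaked at about 42 N against the hard stop, which is more than was needed. I then backed off, and the pictures show the lever at rest and one tag on the rail.
- **Tag:** Its matt, notched end pointed away from the robot. I gripped it about 43 mm from its middle on the plain end, at 35 N, with the opening reading 33.5 mm.
- **Final hold:**
  - By calculation the middle of the label is about (0.526, 0.271, 0.115) m, against a foot centre measured at (0.526, 0.272) m. That is about 100 mm above the foot.
  - The tool is upright to within about 0.1°, and the arm is still.
- **Last checks:** Overlays on the scene and top pictures agreed with the predicted label to within a few mm. In the scene picture the foot outline was offset by about the same amount, so that looks like calibration bias. The last scene picture showed the lever at rest, and the spare tag and bystanders looked unmoved. I checked both by eye only.

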